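# Vent the filter cell and push its collar home

## Robot

A 6-joint arm with a two-finger parallel gripper is mounted at the origin on a cart in front of the work surface, level with it; the furniture and walls round the work are solid. World frame = base frame: x ahead of the robot, y to its left, z up, the work surface at z = 0. Lengths are in m, angles in rad, forces in N, time in s.
With the tool pointing down it reaches from about 0.35 to 0.775 m from the base axis. Payload 7.3 kg.
Tool frame: the origin (TCP) lies midway between the tips of the shut fingers; the grasp point (between the pads) lies 19 mm behind it; z points along the fingers, y is the line along which they close (so a half turn about z gives the same grasp; the last joint's range is limited). The gripper opens to 92 mm and grips with 3 to 60 N. Pads are 19 mm wide; open, the fingers measure 130 mm over their backs; the gripper's body (75 mm by 190 mm) begins 47 mm behind the grasp point.
Start: joints at [-1.342, 0.342, 1.524, -0, 1.275, -0.146], TCP at [0.192, -0.489, 0.227] pointing down, gripper open.
Joint ranges: [-2.53, 2.53], [-0.77, 2.02], [0.04, 2.7], [-1, 4.14], [0.28, 2.66], [-3.11, 3.11]. Speed limits (rad/s): [2.57, 2.57, 3.14, 3.14, 3.14, 3.14].

## Interface

Orientations are given as [roll, pitch, yaw] about the fixed x, y, z axes, in that order (R = Rz(yaw) Ry(pitch) Rx(roll)).
In Python, from cell import monitor, vision, workorder gives the robot as it stands.
- The arm moves only by the tool move_arm, never from a script. Its argument "rows" is a list of rows, each a list of 5 numbers: the shift along the world's x, y, z in mm, then the turn about the world's z in rad, then the closure, from -1 (fully open) to 1 (shut). A call has 1 to 12 rows; each row shifts and turns the commanded pose from where the row before left it; what a row does not reach is not made up. A row lasts 1/10 s, in which the tool goes at most 50 mm and 8.59 degrees, less where a joint would pass 70% of its speed; a pose out of reach is approached as far as the arm can. A call is refused whole if a number of a shift passes 50 or a number of a turn 0.15, either way. A call with a gripper value outside its range is refused whole. The fingers move at their own pace and stop on an object; "newtons" is the grip in N (left out, the last holds). Time passes only in rows, so rows that do not move let the fingers close. It gives the time, the measured TCP pose, the force, the opening and the grip force at its end, in the units of the state.
- monitor.observe(): the state, without advancing time (a new reading comes with each control period).
- vision.read_camera(name): name is "scene" or "side" or "wrist"; returns the picture (400x640x3 uint8, red, green, blue); there is no depth.
- vision.get_calibration(name): a dict with "K" (3x3 intrinsics, pixels), "T" (4x4, takes a point from camera to world coordinates); the wrist camera has in their place "mount" (4x4, takes a point from camera to tool coordinates, whose origin is the TCP and whose axes are the flange's). Camera axes: x right, y up, looking along -z (the intrinsics and any distortion apply to the point x, -y, -z); pixel columns grow to the right and rows downward; lengths in m; the calibration is good to about 2 mm. A picture is of the moment at which its call begins: read the wrist's pose just before it. get_calibration takes no time and is no camera call.
- workorder.hand_in(): hands the job in; it is judged then, once.
The state is a dict: "time": time; "qpos": joint angles; "qvel": joint speeds; "joint_efforts": joint torques, N m; "tool_pos": TCP position; "tool_rot": TCP orientation; "contact_force": force on the tool from outside, world axes, zero at the start; "torque": the same for the moment, N m; "opening": finger opening in m; "grip_force": force on a finger pad.
Only numpy, scipy, OpenCV 4.12 (cv2) and the standard library are available. Lean on these libraries where they do the work, as an engineer would, in place of code of your own. Each camera call takes 0.05 s, during which the arm holds its last target. There are 200 camera calls.

## Task

Vent the filter cell: press the mushroom-headed spring plunger on its base right down to its stop and let it spring back. Then turn the knurled collar clockwise (seen from above), trying it downwards as you go, until its hidden keyway finds the pin and the collar goes all the way down. Finish while holding the collar pushed fully home against its spring - do not let go - and leave the beaker, the timer and the dish where they stand.

Things in the scene. Friction and masses are not known exactly. Their poses are not given: they have to be found in the camera images.
- filter_cell: The filter cell, fixed to the worktop: a grey cast base, 90 mm along its x and 170 mm along its y, top face at 20 mm. Origin: centre of its underside, z up; yaw -0.2 to 0.65. Collar axis at its y = +45 mm, plunger axis at y = -50 mm, both at x = 0. The neck under the collar has one hidden 6 mm pin. A steel outlet stub sticks out 23 mm at +x beside the collar.
- collar: Knurled dark steel collar: vertical drum, 55 mm across, 36 mm high, sight glass in its top; pinch it anywhere round its side from above. Origin: centre of its underside, 52 mm above the worktop when raised; this frame moves up and down with the collar but does NOT turn with it. It turns with slight friction (0.03 N m), at least 0.5 rad either way from the start, and can be turned back if overshot.
- collar_push (a joint): How far the collar is down, m: 0 raised, about 0.004 when out of line (its inner flange stands on the pin; it can still be turned), 0.014 fully home (hard stop; the pin is then in the keyway and stops the turning). A spring lifts it again when let go: net push about 3 N to start it down, 8.5 N at home.
- collar_top (a point): Centre of the collar's top, 88 mm above the worktop raised, 74 mm home. The flange hidden inside has one 12 mm keyway. To line it up with the pin the collar must turn 0.35 to 1.15 rad clockwise seen from above; the exact angle is unknown and can only be felt. The pin enters within about 0.1 rad either side; if it sticks partway, it rubs on the keyway's edge.
- plunger_top (a point): Centre of the top of the plunger's black mushroom head (24 mm in diameter), about 84 mm above the worktop when up. Below it is a round metal housing, 26 mm in diameter, top at 56 mm.
- vent_plunger (a joint): How far the plunger is pressed, m: 0 up, 0.012 at its stop. Spring force 3 N up, 6 N at the stop.
- beaker: Bystander: clear beaker, 69 mm in diameter, 85 mm high, standing behind the cell (at its +x). Origin: centre of its underside.
- timer: Bystander: white timer, 64 x 64 x 16 mm, lying to the right of the cell, beyond the plunger. Origin: centre of its underside.
- petri: Bystander: white covered dish, 63 mm in diameter, 13 mm high, lying to the left of the cell, beyond the collar. Origin: centre of its underside.

How it is judged:
On the way, in this order (a step that is already met when the one before it is completed fails the run):
1. the vent plunger is pressed down to its stop (more than 10.5 of 12 mm) (value of joint vent_plunger above 0.0105 m), for 0.1 s.
2. the vent plunger has come up again (less than 2 mm) while the collar is not yet down (value of joint vent_plunger below 0.002 m and value of joint collar_push below 0.008 m), for 0.1 s.
3. the collar has gone down over the pin (more than 12 of 14 mm) (value of joint collar_push above 0.012 m), for 0.3 s.
At the end, for the whole second after the job is handed in: The robot still holds the collar pushed home: down more than 12 of its 14 mm, touched by the robot with more than 2 N; the vent plunger is up again (within 2 mm); beaker, timer and dish within 30 mm of where they stood, the beaker upright (value of joint collar_push above 0.012 m and contact force between any of the fingers, the arm and collar above 2 N and value of joint vent_plunger below 0.002 m and not (distance of beaker from where it was at the start of the episode above 0.03 m) and not (distance of timer from where it was at the start of the episode above 0.03 m) and not (distance of petri from where it was at the start of the episode above 0.03 m) and angle between beaker's own z axis and vertical below 0.3 rad); the arm keeps its last pose, push and grip.
It fails at once if the beaker, the timer or the dish is shifted more than 30 mm or the beaker tipped (distance of any of beaker, timer, petri from where it was at the start of the episode above 0.03 m or angle between beaker's own z axis and vertical above 0.5 rad).
It also fails if it takes over 64 s, if anything falls off the work surface, if the arm or the gripper's body presses on something with over 40 N, if the wrist force passes 120 N, or if a joint passes its speed limit or range.

## Working session

There is one attempt and no reset: what is moved stays moved. The work goes in short steps, Python scripts to look and compute and a tool call to move; the robot and the scene stay as the last step left them, time stands still between calls to the robot, and variables do not carry over. Pictures are saved under pics/ and viewed, at most 10 in all, crops included, and the job is handed in when it is done.

Besides the shell and the picture viewer there is one more tool, called after "Request:" as name(argument=value, ...), one argument or row to a line, values as JSON. move_arm: Moves the arm, as the interface text tells. Its arguments: {"type":"object","properties":{"rows":{"type":"array","items":{"type":"array","items":{"type":"number"}}},"newtons":{"type":"number"}},"required":["rows"]}

```bash
mkdir -p pics; python3 - <<'E'
from cell import monitor, vision, workorder
import cv2,numpy as np
for n in ("scene","side"):
    im=vision.read_camera(n); cv2.imwrite(f"pics/{n}0.png",im[:,:,::-1])
    c=vision.get_calibration(n); print(n,c)
print(vision.get_calibration("wrist"))
print(monitor.observe())
E
```

```text
scene {'K': array([[395.77839839,   0.        , 321.44128826],
       [  0.        , 395.77839839, 203.93477332],
       [  0.        ,   0.        ,   1.        ]]), 'T': array([[-0.82793996,  0.35326688, -0.43556622,  0.21686287],
       [-0.56081393, -0.51906418,  0.64502722,  0.50730627],
       [ 0.00177993,  0.77831541,  0.62787097,  0.60943647],
       [ 0.        ,  0.        ,  0.        ,  1.        ]])}
side {'K': array([[438.0931512 ,   0.        , 322.5185717 ],
       [  0.        , 438.0931512 , 199.93960155],
       [  0.        ,   0.        ,   1.        ]]), 'T': array([[-0.91556715,  0.25428247, -0.31157217,  0.26972346],
       [-0.40216013, -0.57502414,  0.71247068,  0.65466956],
       [ 0.00200728,  0.77761665,  0.62873549,  0.67977835],
       [ 0.        ,  0.        ,  0.        ,  1.        ]])}
{'K': array([[293.66456244,   0.        , 321.9544907 ],
       [  0.        , 293.66456244, 201.11481894],
       [  0.        ,   0.        ,   1.        ]]), 'mount': array([[-4.34436830e-04,  9.55004436e-01,  2.96591198e-01,
         8.12577081e-02],
       [ 9
[... 229 characters left out ...]
.00000000e+00]])}
{'time': 0.1, 'qpos': array([-1.34200851e+00,  3.42661190e-01,  1.52490546e+00, -3.23082353e-05,
        1.27541018e+00, -1.45975864e-01]), 'qvel': array([-0.0001025 , -0.00226412, -0.00293871,  0.00072366, -0.00031298,
        0.00022938]), 'joint_efforts': array([ 1.39230200e-03, -4.32006133e+01, -2.44694495e+01,  7.19041144e-02,
        5.25509776e-02, -4.88398518e-05]), 'tool_pos': array([ 0.19211823, -0.48819785,  0.22611584]), 'tool_rot': array([-3.14021871e+00, -1.70771935e-04,  3.74772986e-01]), 'contact_force': array([-0.14659776,  0.91400281,  0.64256532]), 'torque': array([ 0.0201353 , -0.01315993, -0.0118967 ]), 'grip_force': 0.0, 'opening': 0.09190404376573565}
```

View pics/scene0.png

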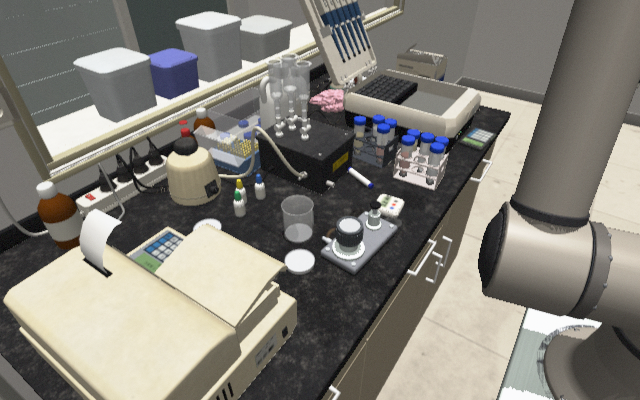

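View pics/side0.png

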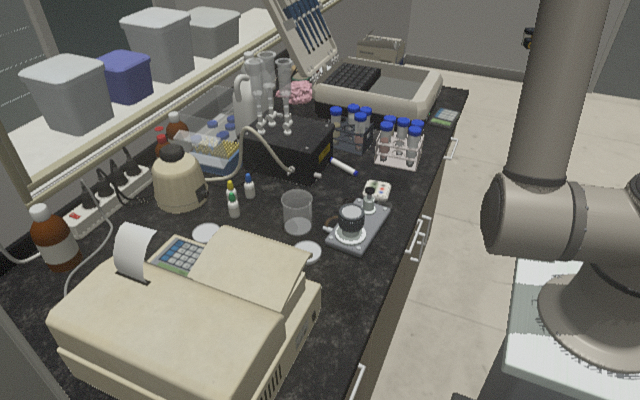

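The scene view shows the collar near (348,230), the plunger near (375,208), the beaker at (298,215), the dish at (299,262) and the timer at (390,205). The side view has the collar at (351,218) and the plunger at (369,195). I'll enlarge both.

```bash
cat > h.py <<'E'
import cv2,numpy as np
from cell import vision
def ray(n,u,v):
    c=vision.get_calibration(n);K,T=c["K"],c["T"]
    d=T[:3,:3]@np.array([(u-K[0,2])/K[0,0],-(v-K[1,2])/K[1,1],-1]); return T[:3,3],d
def onz(n,u,v,z):
    o,d=ray(n,u,v); return o+d*(z-o[2])/d[2]
E
python3 - <<'E'
import cv2,numpy as np
from h import *
a=cv2.imread("pics/scene0.png")[185:275,310:410]; b=cv2.imread("pics/side0.png")[170:260,310:410]
o=np.hstack([cv2.resize(x,(400,360),interpolation=cv2.INTER_CUBIC) for x in (a,b)])
cv2.imwrite("pics/z1.png",o)
for n,p,q in (("scene",(348,224),(375,204)),("side",(351,211),(369,191))):
    print(n,onz(n,*p,.088),onz(n,*q,.084))
E
```

```text
scene [ 0.49984809 -0.00563854  0.088     ] [ 0.48760617 -0.09603475  0.084     ]
side [ 0.49395941 -0.00636291  0.088     ] [ 0.4832936  -0.09107935  0.084     ]
```

View pics/z1.png

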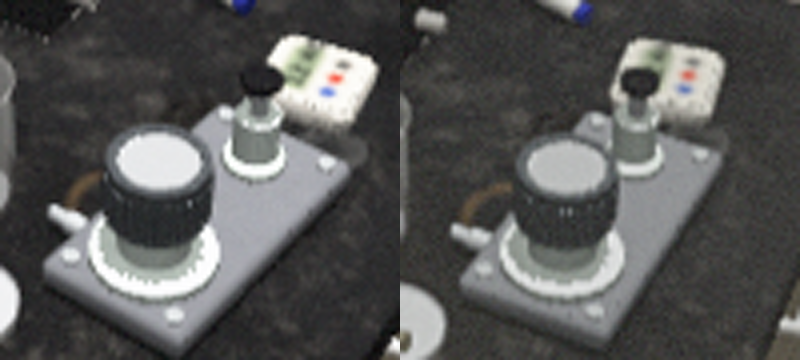

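Glass centre of the collar: scene (349.8,225.5), side (352,211.2). Plunger head: scene (375.8,204.8), side (369.5,190).

```bash
cat >> h.py <<'E'
def tri(p,q):
    o1,d1=ray("scene",*p);o2,d2=ray("side",*q)
    A=np.stack([d1,-d2],1);s=np.linalg.lstsq(A,o2-o1,rcond=None)[0]
    a,b=o1+s[0]*d1,o2+s[1]*d2; return (a+b)/2,np.linalg.norm(a-b)
E
python3 - <<'E'
from h import *
c=((349.8,225.5),(352,211.2));p=((375.8,204.8),(369.5,190))
print(tri(*c),tri(*p))
for i,n in enumerate(("scene","side")): 
    C=onz(n,*c[i],.088);P=onz(n,*p[i],.084);d=C-P
    print(n,C,P,np.hypot(*d[:2]),np.arctan2(-d[0],d[1]))
print("beaker rim",onz("scene",298,203,.085),"rack",onz("scene",437,148,.1),onz("scene",405,140,.1),"timer",onz("scene",391,205,.016),"dish",onz("scene",299,261,.013))
E
```

```text
(array([0.48477139, 0.01433332, 0.10664094]), np.float64(0.0001607195394197976)) (array([ 0.48070671, -0.08516359,  0.09201481]), np.float64(0.00036646524675304704))
scene [ 0.49463426 -0.00384078  0.088     ] [ 0.48493744 -0.09460039  0.084     ] 0.09127614419125894 -0.10643696124220613
side [ 0.49182551 -0.00660382  0.088     ] [ 0.48346193 -0.09497681  0.084     ] 0.08876786860896828 -0.09435850849665288
beaker rim [ 0.62345277 -0.00615715  0.085     ] rack [ 0.45688531 -0.36132648  0.1       ] [ 0.53955724 -0.35292797  0.1       ] timer [ 0.48933775 -0.19219823  0.016     ] dish [0.56462036 0.07348216 0.013     ]
```

Request:
move_arm(
  rows=[
    [24, 33, 0, -0.02, 0],
    [24, 33, 0, -0.02, 0.5],
    [24, 33, 0, -0.02, 1],
    [24, 33, 0, -0.02, 1],
    [24, 33, 0, -0.02, 1],
    [24, 33, 0, -0.02, 1],
    [24, 33, 0, -0.02, 1],
    [24, 33, 0, -0.02, 1],
    [24, 33, 0, -0.02, 1],
    [24, 33, 0, -0.02, 1],
    [24, 33, 0, -0.02, 1],
    [24, 30, 0, -0.02, 1],
  ],
  newtons=20,
)

```text
time: 1.3
tool_pos: [0.4807, -0.0937, 0.2265]
tool_rot: [-3.141, 0.001, 0.134]
contact_force: [0.4, -0.0, 0.2]
opening: 0.0018
grip_force: 0.0
```

```bash
cat >> h.py <<'E'
from scipy.spatial.transform import Rotation as R
def wray(s,u,v):
    c=vision.get_calibration("wrist");K,M=c["K"],c["mount"]
    T=np.eye(4);T[:3,:3]=R.from_euler("xyz",s["tool_rot"]).as_matrix();T[:3,3]=s["tool_pos"];T=T@M
    return T[:3,3],T[:3,:3]@np.array([(u-K[0,2])/K[0,0],-(v-K[1,2])/K[1,1],-1])
def wonz(s,u,v,z):
    o,d=wray(s,u,v);return o+d*(z-o[2])/d[2]
E
python3 - <<'E'
from h import *
from cell import monitor
import pickle
s=monitor.observe();im=vision.read_camera("wrist");cv2.imwrite("pics/w1.png",im[:,:,::-1]);pickle.dump(s,open("s1.pkl","wb"));print(s)
E
```

```text
{'time': 1.3, 'qpos': array([-3.49147049e-01,  2.78165980e-01,  1.61692448e+00, -8.09413215e-05,
        1.24708344e+00,  1.08729514e+00]), 'qvel': array([ 0.7663565 ,  0.31016075, -0.42963771, -0.00339669,  0.11252656,
        0.9590924 ]), 'joint_efforts': array([-2.51652516e+00, -4.19063330e+01, -2.22028524e+01,  2.22416678e-01,
       -2.48969992e-02, -1.20887071e+00]), 'tool_pos': array([ 0.48074784, -0.0937425 ,  0.22652917]), 'tool_rot': array([-3.14139037e+00,  5.50289212e-04,  1.34379967e-01]), 'contact_force': array([ 0.43058904, -0.00500574,  0.20670813]), 'torque': array([-0.01555857, -0.0477324 , -0.03289104]), 'grip_force': 0.0, 'opening': 0.0018276102589205759}
```

View pics/w1.png

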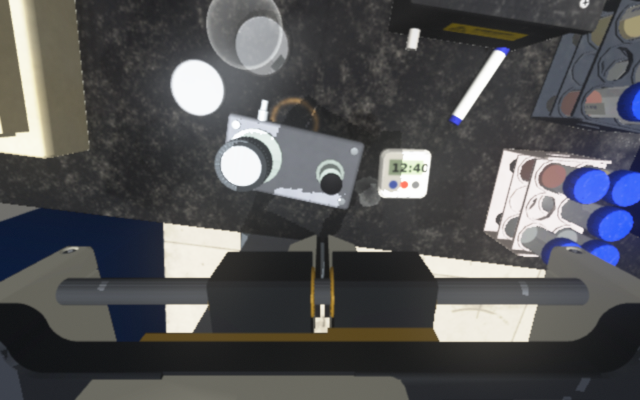

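The wrist view shows the collar glass at about (243,163), the plunger head at about (331,182), the beaker rim at (244,30), the timer at (405,174) and the dish at (197,87). I'll take a settled picture and measure it.

```bash
python3 - <<'E'
from h import *
from cell import monitor
s=monitor.observe();im=vision.read_camera("wrist")[:,:,::-1].copy()
s2=monitor.observe();print(s["tool_pos"],s2["tool_pos"],s2["tool_rot"])
s=monitor.observe();im=vision.read_camera("wrist")[:,:,::-1].copy();cv2.imwrite("pics/w2.png",im)
g=cv2.cvtColor(im,cv2.COLOR_BGR2GRAY)
for nm,m,(x0,x1,y0,y1),z in (("glass",g>190,(205,285,125,205),.088),("head",g<45,(300,360,150,215),.084)):
    k=np.zeros_like(g);k[y0:y1,x0:x1]=m[y0:y1,x0:x1]
    for c in sorted(cv2.findContours(k,cv2.RETR_EXTERNAL,cv2.CHAIN_APPROX_NONE)[0],key=cv2.contourArea)[-3:]:
        if cv2.contourArea(c)<20: continue
        (u,v),r=cv2.minEnclosingCircle(c);print(nm,(u,v),r,cv2.contourArea(c),wonz(s,u,v,z),wonz(s,u+r,v,z)-wonz(s,u,v,z))
cv2.imwrite("pics/w2c.png",cv2.resize(im[110:220,190:370],None,fx=4,fy=4,interpolation=cv2.INTER_CUBIC))
for nm,(u,v),z in (("timer",(405,174),.016),("dish",(197,87),.013),("beaker base",(262,52),0.003)):print(nm,wonz(s,u,v,z))
E
```

```text
[ 0.48356525 -0.09007619  0.22652533] [ 0.48200438 -0.09221308  0.22630266] [-3.14047743e+00 -4.62133256e-04  1.38804381e-01]
glass (279.29998779296875, 192.5) 5.323643684387207 41.5 [ 0.47468159 -0.04777406  0.088     ] [ 0.00076909 -0.00550942  0.        ]
glass (253.00914001464844, 150.85061645507812) 34.607547760009766 946.0 [ 0.51415144 -0.01757495  0.088     ] [ 0.00478531 -0.03432304  0.        ]
glass (241.7881317138672, 166.7881317138672) 21.104084014892578 1234.5 [ 0.49645047 -0.00737651  0.088     ] [ 0.00296735 -0.02127357  0.        ]
timer [ 0.4998339  -0.19598874  0.016     ]
dish [0.56769923 0.0691342  0.013     ]
beaker base [ 0.61700974 -0.00185478  0.003     ]
```

View pics/w2c.png

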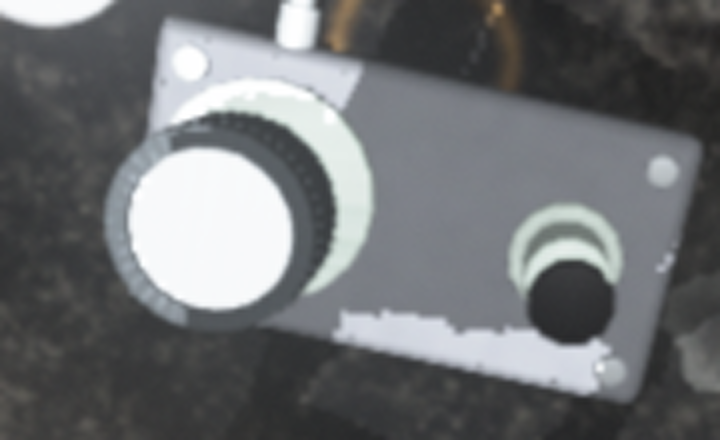

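Crop: the head is at (571,302), which is (332.8,185.5) in the full picture. The glass is at (242.2,167).

```bash
python3 - <<'E'
from h import *
from cell import monitor
s=monitor.observe();C=wonz(s,242.2,167,.088);P=wonz(s,332.8,185.5,.084);d=C-P
print(C,P,np.hypot(*d[:2]),np.arctan2(-d[0],d[1]),s["tool_pos"],s["time"])
E
```

```text
[ 0.49493323 -0.00955415  0.088     ] [ 0.48748261 -0.10398745  0.084     ] 0.0947267628793349 -0.07873508495129895 [ 0.48077073 -0.09379574  0.22618457] 1.45
```

Request:
move_arm(
  rows=[
    [0, 0, -20, 0, 1],
    [0, 0, -30, 0, 1],
    [5, -8, -20, 0, 1],
    [0, 0, 0, 0, 1],
    [0, 0, 0, 0, 1],
    [0, 0, 0, 0, 1],
  ],
)

```text
time: 2.05
tool_pos: [0.4855, -0.104, 0.1579]
tool_rot: [3.141, -0.002, 0.134]
contact_force: [0.9, -0.2, 0.1]
opening: 0.0005
grip_force: 0.0
```

```bash
python3 - <<'E'
from h import *
from cell import monitor
s=monitor.observe();im=vision.read_camera("wrist")[:,:,::-1].copy();print(s["tool_pos"],s["tool_rot"],monitor.observe()["tool_pos"])
import pickle;pickle.dump(s,open("s2.pkl","wb"));cv2.imwrite("pics/w3.png",im)
E
```

```text
[ 0.48549126 -0.10404111  0.15792418] [ 3.14064212e+00 -1.51292977e-03  1.34239438e-01] [ 0.48560305 -0.10393353  0.15801556]
```

View pics/w3.png

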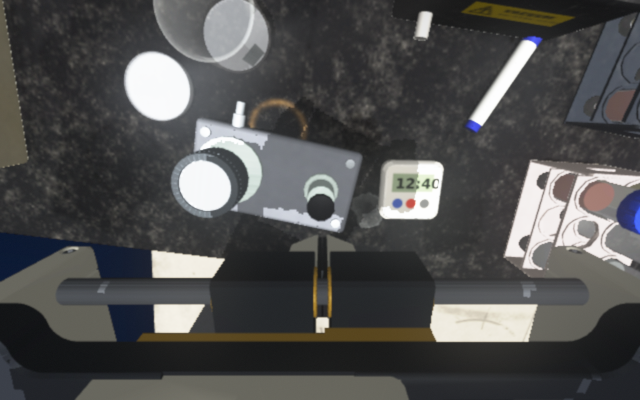

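The head is at about (320,207) and the glass at about (206,185). I'll refine both with circle fits.

```bash
python3 - <<'E'
from h import *
import pickle
s=pickle.load(open("s2.pkl","rb"));g=cv2.cvtColor(cv2.imread("pics/w3.png"),cv2.COLOR_BGR2GRAY)
def blob(m,x,y,h):
    k=m.astype(np.uint8)[y-h:y+h,x-h:x+h];k=cv2.morphologyEx(k,cv2.MORPH_OPEN,np.ones((5,5)))
    c=max(cv2.findContours(k,cv2.RETR_EXTERNAL,cv2.CHAIN_APPROX_NONE)[0],key=cv2.contourArea)
    (u,v),ax,_=cv2.fitEllipse(c);return u+x-h,v+y-h,ax
P=blob(g<60,320,207,20);C=blob(g>190,206,185,36)
print(P,C)
p,c=wonz(s,*P[:2],.084),wonz(s,*C[:2],.088);d=c-p
print(p,c,np.hypot(*d[:2]),np.arctan2(-d[0],d[1]))
for n in("scene","side"):
  k=vision.get_calibration(n)
  for X in(p,c):
    q=k["T"][:3,:3].T@(X-k["T"][:3,3]);print(n,k["K"][0,0]*q[0]/-q[2]+k["K"][0,2],-k["K"][0,0]*q[1]/-q[2]+k["K"][1,2])
E
```

```text
(320.34099197387695, 207.24716186523438, (23.64094352722168, 25.53015899658203)) (204.41964721679688, 185.15772247314453, (46.972923278808594, 53.40754318237305))
[ 0.48942231 -0.10192339  0.084     ] [ 0.49682418 -0.00779451  0.088     ] 0.09441946178029532 -0.07847402133368193
scene 375.55384808693367 202.26049924124698
scene 349.8775253376377 223.97236806576308
side 367.98625845376284 187.61093651047233
side 349.96009977369914 210.23380579387586
```

Request:
move_arm(
  rows=[
    [3, 2.5, -30, 0, 1],
    [0, 0, -35, 0, 1],
    [0, 0, -8, 0, 1],
    [0, 0, -5, 0, 1],
    [0, 0, -5, 0, 1],
    [0, 0, -2, 0, 1],
    [0, 0, 0, 0, 1],
  ],
)

```text
time: 2.8
tool_pos: [0.4887, -0.1012, 0.0727]
tool_rot: [3.141, -0.001, 0.135]
contact_force: [-1.7, 0.3, 4.4]
opening: 0.0003
grip_force: 2.6
```

Request:
move_arm(
  rows=[
    [0, 0, -2, 0, 1],
    [0, 0, -2, 0, 1],
    [0, 0, 0, 0, 1],
    [0, 0, 0, 0, 1],
    [0, 0, 0, 0, 1],
  ],
)

```text
time: 3.3
tool_pos: [0.4889, -0.1013, 0.0708]
tool_rot: [3.14, -0.003, 0.135]
contact_force: [-7.3, 2.2, 23.4]
opening: 0.0006
grip_force: 11.8
```

Request:
move_arm(
  rows=[
    [0, 0, 25, 0, 1],
    [0, 0, 35, 0, 1],
    [0, 10, 35, 0.1, 0],
    [2, 30, 0, 0.1, -0.7],
    [3, 30, 0, 0.1, -0.7],
    [3, 24, 0, 0.02, -0.7],
    [0, 0, 0, 0, -0.7],
    [0, 0, 0, 0, -0.7],
    [0, 0, 0, 0, -0.7],
  ],
)

```text
time: 4.2
tool_pos: [0.4965, -0.0079, 0.163]
tool_rot: [3.141, -0.0, 0.454]
contact_force: [0.3, 0.1, -0.6]
opening: 0.052
grip_force: 0.0
```

```bash
python3 - <<'E'
from h import *
from cell import monitor
s=monitor.observe();im=vision.read_camera("wrist")[:,:,::-1].copy();print(s["tool_pos"],s["tool_rot"],s["contact_force"],s["torque"],s["opening"])
cv2.imwrite("pics/w4.png",im)
E
```

```text
[ 0.49647049 -0.00793316  0.16301431] [ 3.14069837e+00 -4.71377972e-04  4.53905268e-01] [ 0.32389513  0.10604559 -0.59519551] [ 0.00195579 -0.01151196 -0.01505765] 0.051965052619501524
```

View pics/w4.png

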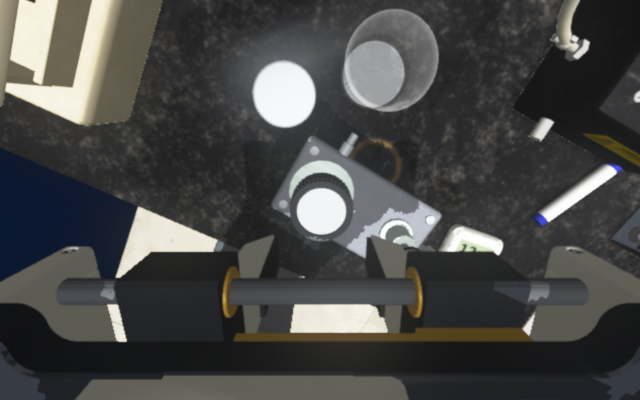

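The collar glass is at (322,211), centred between the fingers. They are still opening, now at 52 mm, so I'll wait for that and then descend.

Request:
move_arm(
  rows=[
    [0, 0, 0, 0, -0.7],
    [0, 0, 0, 0, -0.7],
    [0, 0, 0, 0, -0.7],
    [0, 0, 0, 0, -0.7],
    [0, 0, -25, 0, -0.7],
    [0, 0, -25, 0, -0.7],
    [0, 0, -10, 0, -0.7],
    [0, 0, 0, 0, -0.7],
  ],
)

```text
time: 5.05
tool_pos: [0.4954, -0.0069, 0.1016]
tool_rot: [-3.14, 0.002, 0.455]
contact_force: [0.4, 0.0, 0.1]
opening: 0.0778
grip_force: 0.0
```

Request:
move_arm(
  rows=[
    [0, 0, -15, 0, -0.7],
    [0, 0, -15, 0, -0.7],
    [0, 0, -15, 0, -0.7],
    [0, 0, 0, 0, -0.7],
    [0, 0, 0, 0, 1],
    [0, 0, 0, 0, 1],
    [0, 0, 0, 0, 1],
    [0, 0, 0, 0, 1],
    [0, 0, 0, 0, 1],
    [0, 0, 0, 0, 1],
  ],
  newtons=40,
)

```text
time: 6.05
tool_pos: [0.4967, -0.0071, 0.0582]
tool_rot: [3.141, -0.001, 0.455]
contact_force: [0.1, 0.3, 3.8]
opening: 0.0544
grip_force: 40.0
```

Request:
move_arm(
  rows=[
    [0, 0, -2, -0.1, 1],
    [0, 0, -2, -0.1, 1],
    [0, 0, -2, -0.1, 1],
    [0, 0, 0, 0, 1],
    [0, 0, 0, 0, 1],
    [0, 0, 0, 0, 1],
  ],
)

```text
time: 6.65
tool_pos: [0.4969, -0.0075, 0.0523]
tool_rot: [3.141, -0.001, 0.157]
contact_force: [0.3, -1.0, 4.6]
opening: 0.0544
grip_force: 40.0
```

Request:
move_arm(
  rows=[
    [0, 0, -1, -0.05, 1],
    [0, 0, -1, 0, 1],
    [0, 0, 0, 0, 1],
    [0, 0, 0, 0, 1],
  ],
)

```text
time: 7.05
tool_pos: [0.4969, -0.0076, 0.0503]
tool_rot: [3.14, -0.001, 0.107]
contact_force: [-0.4, -2.5, 5.3]
opening: 0.0543
grip_force: 40.0
```

Request:
move_arm(
  rows=[
    [0, 0, -2, 0, 1],
    [0, 0, -2, 0, 1],
    [0, 0, 0, 0, 1],
    [0, 0, 0, 0, 1],
  ],
)

```text
time: 7.45
tool_pos: [0.4969, -0.0076, 0.0465]
tool_rot: [3.14, -0.001, 0.107]
contact_force: [-0.5, -2.4, 7.7]
opening: 0.0547
grip_force: 40.0
```

Request:
move_arm(
  rows=[
    [0, 0, -2, 0, 1],
    [0, 0, -1, 0, 1],
    [0, 0, 0, 0, 1],
    [0, 0, 0, 0, 1],
  ],
)

```text
time: 7.85
tool_pos: [0.497, -0.0076, 0.0444]
tool_rot: [3.14, -0.002, 0.107]
contact_force: [-3.2, -2.2, 16.4]
opening: 0.0545
grip_force: 40.0
```

```bash
python3 - <<'E'
from h import *
from cell import monitor
s=monitor.observe();print(s["tool_pos"],s["contact_force"],s["torque"])
a=cv2.imread("pics/side0.png")[170:260,310:410]; 
b=vision.read_camera("side")[:,:,::-1]
c=vision.read_camera("scene")[:,:,::-1]
o=np.hstack([cv2.resize(x,(400,360),interpolation=cv2.INTER_CUBIC) for x in (c[185:275,310:410],b[170:260,310:410])])
cv2.imwrite("pics/z2.png",o)
E
```

```text
[ 0.49695703 -0.00758541  0.0444061 ] [-3.15443487 -2.17805873 16.36703229] [-0.34095312  0.55398554 -0.03701176]
```

View pics/z2.png

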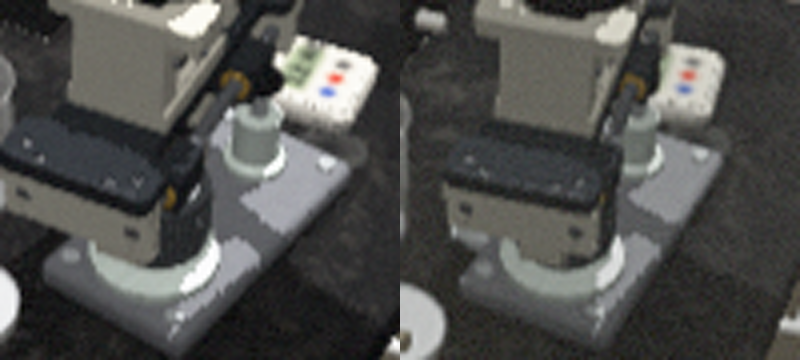

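The side-by-side picture shows the collar low in the fingers, with its lower edge at about (185,265) in the left half. The collar went down 13.8 mm, and there the force jumped from 7.7 to 16 N, so it looks like the hard stop. I'll check by turning slightly: the pin should block it.

Request:
move_arm(
  rows=[
    [0, 0, 0, -0.08, 1],
    [0, 0, 0, -0.08, 1],
    [0, 0, 0, 0, 1],
    [0, 0, 0, 0, 1],
  ],
)

```text
time: 8.35
tool_pos: [0.497, -0.0079, 0.0444]
tool_rot: [3.14, -0.002, -0.053]
contact_force: [-2.9, -3.8, 15.7]
opening: 0.0547
grip_force: 40.0
```

```bash
python3 -c "
from cell import monitor
s=monitor.observe();print(s['tool_pos'],s['tool_rot'],s['contact_force'],s['torque'])"
```

```text
[ 0.49696447 -0.00788738  0.04438599] [ 3.14015413e+00 -2.25530984e-03 -5.30200646e-02] [-2.86315395 -3.80519996 15.7044392 ] [-0.52568267  0.66831399 -0.00158503]
```

Request:
move_arm(
  rows=[
    [0, 0, 0, -0.06, 1],
    [0, 0, 0, -0.06, 1],
    [0, 0, 0, 0, 1],
    [0, 0, 0, 0, 1],
  ],
)

```text
time: 8.75
tool_pos: [0.4976, -0.0087, 0.0442]
tool_rot: [3.139, -0.004, -0.171]
contact_force: [-0.4, -8.8, 11.3]
opening: 0.0545
grip_force: 40.0
```

```bash
python3 -c "
from cell import monitor
s=monitor.observe();print(s['tool_pos'],s['tool_rot'],s['contact_force'],s['torque'])"
```

```text
[ 0.49758524 -0.00873793  0.04417787] [ 3.13909153 -0.00375636 -0.17092267] [-0.35446721 -8.78309073 11.288616  ] [-0.86799869  0.2164723   0.81060243]
```

The moment about z rose to 0.81 N m, so the pin is in the keyway and the collar is home. I'll ease the turn back and keep pushing.

Request:
move_arm(
  rows=[
    [0, 0, 0, 0.06, 1],
    [0, 0, 0, 0.04, 1],
    [0, 0, -1, 0, 1],
    [0, 0, 0, 0, 1],
    [0, 0, 0, 0, 1],
    [0, 0, 0, 0, 1],
  ],
)

```text
time: 9.35
tool_pos: [0.4976, -0.0081, 0.0441]
tool_rot: [3.14, -0.004, -0.073]
contact_force: [-4.0, -3.6, 21.4]
opening: 0.0542
grip_force: 40.0
```

```bash
python3 -c "
from cell import monitor
s=monitor.observe();print(s['tool_pos'],s['tool_rot'],s['contact_force'],s['torque'])"
```

```text
[ 0.49762501 -0.00811937  0.04408085] [ 3.13971712 -0.00403515 -0.07253115] [-4.0119444  -3.55098219 21.38820761] [-0.84278547  0.71804457  0.03968631]
```

```bash
python3 -c "
from cell import workorder
print(workorder.hand_in())"
```

```text
the job is handed in; nothing more can be done
None
```

I pressed the plunger to its stop and released it, turned the collar clockwise until the pin entered the keyway, and handed the job in while still holding the collar home (21 N push, 40 N grip); the hand-in returned no verdict.

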